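Lock out the honing machine at the carving bench

TASK

Make the honing machine safe to work on: press the red stop button right down, then swing the red isolator handle to OFF so that the hole in its tab lines up with the hole in the yellow hasp plate, and after that push the blue-tabbed lock slide fully home so that a padlock would pass straight through all three holes. OFF is the middle position: do not let the handle run on past it towards the other supply. Do not press the green start button, and leave the three gouges and the wooden offcut lying where they are.

Things in the scene. Friction and masses are not known exactly. Their poses are not given: they have to be found in the camera images.
- isolator: Grey switch box with a black top, fixed to the bench lying on its back: 140 (its x) x 285 (its y) x 50 mm high; where it stands and its yaw vary. Origin at the centre of its underside, z up. Its parts all lie on its long centre line (x = 0): handle pivot at y = +100, yellow hasp plate with its hole at y = -25, lock slide between two 10 mm wide dark steel guides (x = +-22, y = -70 to -136, tops at z = 76 mm).
- pivot (a point): Point on the upright turning axis of the red handle, 86 mm above the bench (half-way up the upright grip).
- hasp_hole (a point): Centre of the 15 mm padlock hole in the fixed yellow hasp plate, on its upper face (60 mm above the bench). It lies 125 mm from the pivot along the box's -y.
- handle_hole (a point): Centre of the 15 mm hole in the red tab (30 mm wide, 4 mm thick) at the end of the handle, on its upper face (66 mm above the bench), 125 mm from the pivot; the tab ends 145 mm from the pivot and passes just over the hasp plate.
- handle_grip (a point): Middle of the top edge of the upright red grip of the handle, 106 mm above the bench and 74 mm from the pivot. The grip is a fin 14 mm thick, from 45 to 103 mm from the pivot, standing along the handle from 66 to 106 mm above the bench with both flat sides free: it can be pushed sideways by shut fingers. Below it the handle's bar is 18 mm wide with its top at 74 mm.
- handle (a joint): Angle of the handle (rad), -1.3 to 1.75: 0 = OFF (handle points from the pivot along the box's -y, holes in line), positive = turned counter-clockwise seen from above, towards supply one, where it starts (0.9 to 1.7); negative = run on past OFF towards supply two. No click or stop at OFF; it stays where it is left and takes about 6 N at the grip to turn.
- slide_hole (a point): Centre of the 15 mm hole in the aluminium lock slide (32 mm wide, 4 mm thick), on its upper face (72 mm above the bench). The slide runs along the box's y, over the tab.
- slide_tab (a point): Middle of the top edge of the blue upright push tab at the outer (-y) end of the slide: 32 mm wide, 8 mm thick, from 68 to 106 mm above the bench, 37 mm outward of the slide's hole. Pushing its outer face along the box's +y sends the slide in.
- slide (a joint): Travel of the slide (m): 0 = pulled out, 0.045 = fully home against its stop, its hole over the hasp hole. Starts at 0 to 0.015; needs about 3 N and stays where it is left.
- stop_top (a point): Centre of the top face of the red stop button (36 mm across, 22 mm above the bench when up) on a round yellow housing 52 mm across and 12 mm high, fixed to the bench; it may be on either side of the isolator.
- stop (a joint): Travel of the stop button (m): 0 = up, 0.006 = right down (about 5 N); springs back.
- start_top (a point): Centre of the top face of the green start button (36 mm across, 22 mm above the bench) on a round grey housing, on the other side; not to be pressed.
- start (a joint): Travel of the start button (m): 0 = up.
- gouge_a: Carving gouge, light wood handle with a red end and steel blade, 215 mm long and 25 mm thick, loose near the isolator; origin under it near the handle's front, blade along its +x.
- gouge_b: The same kind of gouge with a darker handle, 225 mm long, loose.
- gouge_c: The same kind of gouge, 205 mm long, loose.
- offcut: Light wooden offcut 35 x 60 x 18 mm, loose near the isolator; origin under its centre.
Things that resemble listed ones, but are neither listed nor needed, are in the scene too. Of the things shaped like the part that bears stop_top, the yellow one is meant.

How it is judged:
By the outcome, as a careful person would: the job done as asked, in the order asked, and still so for the second after the job is handed in, with the robot touching nothing.
It also fails if it takes over 61 s, if anything falls off the work surface, if the arm or the gripper's body presses on something with over 40 N, if the wrist force passes 120 N, or if a joint passes its speed limit or range.

ROBOT

A 6-joint arm with a two-finger parallel gripper is mounted at the origin on the work surface. World frame = base frame: x ahead of the robot, y to its left, z up, the work surface at z = 0. Lengths are in m, angles in rad, forces in N, time in s.
With the tool pointing down it reaches from about 0.35 to 0.975 m from the base axis. Payload 17.4 kg.
Tool frame: the origin (TCP) lies midway between the tips of the shut fingers; the grasp point (between the pads) lies 19 mm behind it (env.tcp_to_grasp is the distance from the TCP to the grasp point, in m); x points along the fingers, y is the direction in which the jaws open and shut, and the axes are right-handed (so a half turn about x gives the same grasp; the last joint's range is limited). The gripper opens to 85 mm and grips with 20 to 120 N. Pads are 22 mm wide; open, the fingers measure 114 mm over their backs; the gripper's body (76 mm by 85 mm) begins 54 mm behind the grasp point. The pads swing forward as they close: fully open they stand 13 mm farther back than shut.
Start: joints at [-1.227, 0.116, 1.442, -0, 1.584, -0.038], TCP at [0.251, -0.626, 0.231] pointing down, gripper open.
Joint ranges: [-2.83, 2.83], [-0.83, 2.19], [0.07, 2.5], [-1.14, 4.28], [0.01, 3], [-2.97, 2.97]. Speed limits (rad/s): [1.89, 1.89, 2.22, 3.14, 3.14, 3.14].

INTERFACE

Orientations are given as a rotation vector (axis times angle).
In Python, from bench import env gives the robot as it stands.
- The arm moves only by the tool step_arm, never from a script. Its argument "commands" is a list of rows, each an object of numbers: "dx", "dy", "dz": the shift along the tool's x, y, z in cm; "rx", "ry", "rz": the turn, a rotation vector about the tool's x, y, z in degrees; "jaw": the closure, from 0 (fully open) to 1 (shut). In form: [{"dx": .., "dy": .., "dz": .., "rx": .., "ry": .., "rz": .., "jaw": ..}, ...]. A call has 1 to 8 rows; each row is the pose to reach, as a shift and turn from the pose commanded when the call began, along the tool's axes at that moment; what a row does not reach only later rows make up. A row lasts 1/12 s, in which the tool goes at most 41.7 mm and 7.16 degrees, less where a joint would pass 70% of its speed; a pose out of reach is approached as far as the arm can. A call with a gripper value outside its range is refused whole. The fingers move at their own pace and stop on an object; "squeeze" is the grip in N (left out, the last holds). Time passes only in rows, so rows that repeat a pose let the fingers close. It gives the time, the measured TCP pose, the force and the opening at its end, in the units of the state.
- env.get_state(): the state, without advancing time (a new reading comes with each control period).
- env.capture(name): name is "side" or "top" or "wrist"; returns a dict with "color" (420x560x3 uint8, red, green, blue), "intrinsics" (3x3 intrinsics, pixels), "k1" (the pictures are not rectified: a ray, as slopes to the right and down, at radius r is drawn at 1 + k1 r^2 times it, then the intrinsics apply), "camera_from_world" (4x4, takes a point from world to camera coordinates); the wrist camera has in their place "mount" (4x4, takes a point from camera to tool coordinates, whose origin is the TCP and whose axes are the tool frame's). Camera axes: x right, y up, looking along -z (the intrinsics and any distortion apply to the point x, -y, -z); pixel columns grow to the right and rows downward; lengths in m; the calibration is good to about 2 mm. A picture is of the moment at which its call begins: read the wrist's pose just before it. There is no depth.
- env.sign_off(): hands the job in, once; it reports no verdict.
The state is a dict: "t": time; "joint_pos": joint angles; "joint_velocities": joint speeds; "joint_torque": joint torques, N m; "tool_pos": TCP position; "ee_rot": TCP orientation; "force": force on the tool from outside, world axes, zero at the start; "ft_torque": the same for the moment, N m; "gripper_width": opening from 0.0 (shut) to 1.0 (fully open).
Only numpy, scipy, OpenCV 4.12 (cv2) and the standard library are available. Lean on these libraries where they do the work, as an engineer would, in place of code of your own. Each camera call takes 0.05 s, during which the arm holds its last target.

## Working session

There is one attempt and no reset: what is moved stays moved. The work goes in short steps, Python scripts to look and compute and a tool call to move; the robot and the scene stay as the last step left them, time stands still between calls to the robot, and variables do not carry over. Pictures are saved under pics/ and viewed, and the job is handed in when it is done.

Besides the shell and the picture viewer there is one more tool, called after "Call:" by a JSON object that holds its "fn" and its "kwargs", one argument or row to a line. step_arm: Moves the arm, as the interface text tells. Its arguments: {"type":"object","properties":{"commands":{"type":"array","items":{"type":"object","properties":{"dx":{"type":"number"},"dy":{"type":"number"},"dz":{"type":"number"},"rx":{"type":"number"},"ry":{"type":"number"},"rz":{"type":"number"},"jaw":{"type":"number"}}}},"squeeze":{"type":"number"}},"required":["commands"]}

```bash
mkdir -p pics; ls; python3 - <<'E'
from bench import env
import cv2
s=env.get_state()
print(s)
for n in ("side","top","wrist"):
    c=env.capture(n)
    cv2.imwrite(f"pics/{n}0.png",c["color"][:,:,::-1])
    print(n,c["intrinsics"],c["k1"],c.get("camera_from_world",c.get("mount")))
E
```

```text
pics
{'t': 0.0, 'joint_pos': array([-1.22677984e+00,  1.16508985e-01,  1.44228203e+00, -2.76267280e-05,
        1.58400789e+00, -3.77867940e-02]), 'joint_velocities': array([-3.41159300e-05,  6.39915951e-04,  5.06898890e-05,  7.34197631e-04,
       -1.15387408e-03,  2.78892120e-04]), 'joint_torque': array([-1.05284540e-03, -7.31981850e+01, -6.32491708e+01, -5.62989578e-05,
        6.18064514e-03, -4.80457675e-05]), 'tool_pos': array([ 0.2514273 , -0.62621336,  0.23053626]), 'ee_rot': array([ 2.01268231,  0.39022009, -2.01311545]), 'force': array([ 0.48634469, -0.26170113, -0.04268071]), 'ft_torque': array([-0.01216554,  0.01444839,  0.00206991]), 'gripper_width': 1.0012914091786569}
side [[502.54459613   0.         280.36705437]
 [  0.         502.54459613 202.12055087]
 [  0.           0.           1.        ]] -0.12739219601153262 [[-0.98000708 -0.19791476 -0.02039288  0.53296163]
 [ 0.11904729 -0.6654134   0.73692113 -0.13404299]
 [-0.15941727  0.71976021  0.67567106 -1.21188931]
 [ 0.          0.          0.          1.        ]]
top [[514.36642103   0.         282.23282989]
 [  0.         514.36642103 199.04954243]
 [  0.           0.           1.        ]] -0.17844490701415408 [[ 4.32388642e-04 -9.99998484e-01 -1.68694824e-03 -1.08115668e-02]
 [ 9.93783129e-01  2.41887915e-04  1.11332989e-01 -5.50057269e-01]
 [-1.11332412e-01 -1.72459982e-03  9.93781726e-01 -1.25563906e+00]
 [ 0.00000000e+00  0.00000000e+00  0.00000000e+00  1.00000000e+00]]
wrist [[346.16529118   0.         284.71364098]
 [  0.         346.16529118 206.18473578]
 [  0.           0.           1.        ]] -0.011572189216340817 [[ 1.44418499e-04  2.96824343e-01 -9.54932086e-01 -1.43781593e-01]
 [ 9.99999826e-01 -5.89273013e-04 -3.19311726e-05 -2.26758900e-04]
 [-5.72193657e-04 -9.54931915e-01 -2.96824376e-01 -7.66114884e-02]
 [ 0.00000000e+00  0.00000000e+00  0.00000000e+00  1.00000000e+00]]
```

View pics/top0.png

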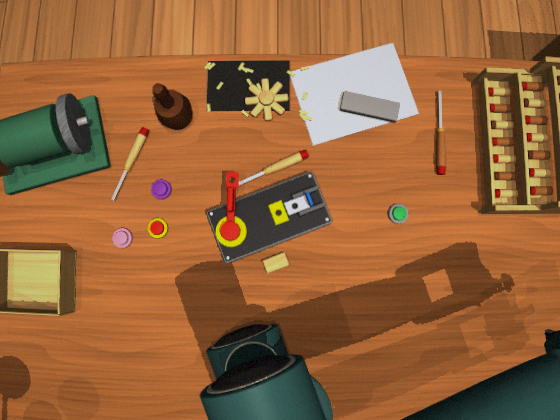

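View pics/side0.png

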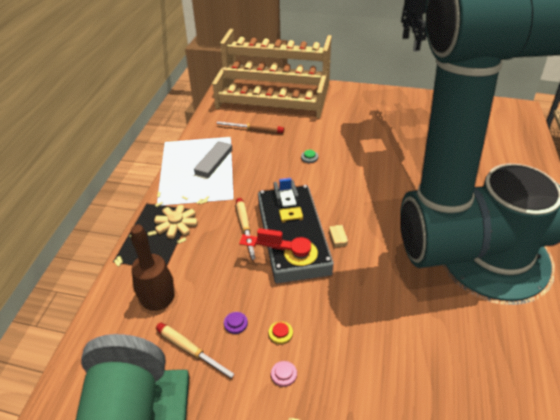

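View pics/wrist0.png

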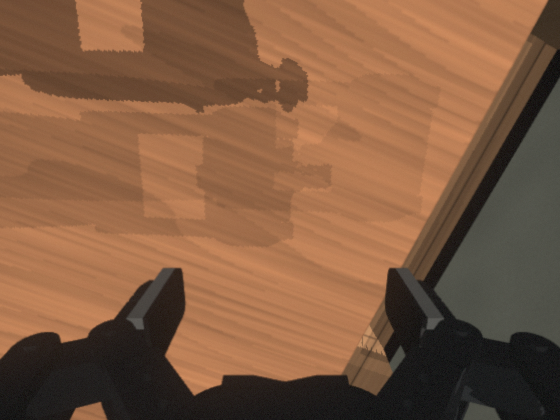

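```bash
cat > h.py <<'E'
import numpy as np, cv2
from bench import env
from scipy.spatial.transform import Rotation as R
def cam(n):
    s=env.get_state(); c=env.capture(n)
    if n=="wrist":
        T=np.eye(4);T[:3,:3]=R.from_rotvec(s["ee_rot"]).as_matrix();T[:3,3]=s["tool_pos"]
        W=T@c["mount"]
    else: W=np.linalg.inv(c["camera_from_world"])
    c["W"]=W
    return c
def ray(c,u,v):
    K=c["intrinsics"];p=np.array([(u-K[0,2])/K[0,0],(v-K[1,2])/K[1,1]])
    q=p.copy()
    for _ in range(30): q=p/(1+c["k1"]*(q@q))
    d=c["W"][:3,:3]@np.array([q[0],-q[1],-1]); return c["W"][:3,3],d
def onz(c,u,v,z):
    o,d=ray(c,u,v); return o+d*(z-o[2])/d[2]
def proj(c,P):
    p=np.linalg.inv(c["W"])@np.append(P,1); q=np.array([p[0],-p[1]])/-p[2]
    q=q*(1+c["k1"]*(q@q)); K=c["intrinsics"]; return q[0]*K[0,0]+K[0,2],q[1]*K[1,1]+K[1,2]
def crop(c,name,x0,y0,x1,y1,f):
    cv2.imwrite(f"pics/{name}.png",cv2.resize(c["color"][y0:y1,x0:x1,::-1],None,fx=f,fy=f,interpolation=cv2.INTER_CUBIC))
def tool():
    s=env.get_state(); return s["tool_pos"],R.from_rotvec(s["ee_rot"]).as_matrix()
E
python3 - <<'E'
from h import *
c=cam("top"); crop(c,"topc",140,140,340,280,4)
c=cam("side"); crop(c,"sidec",180,140,380,290,4); crop(c,"sideb",200,290,320,390,5)
print(tool())
E
```

```text
(array([ 0.25149203, -0.62633098,  0.23099035]), array([[-1.47058512e-04,  3.72609117e-01, -9.27988375e-01],
       [ 4.42096896e-04, -9.27988270e-01, -3.72609145e-01],
       [-9.99999891e-01, -4.65056127e-04, -2.82607597e-05]]))
```

View pics/topc.png

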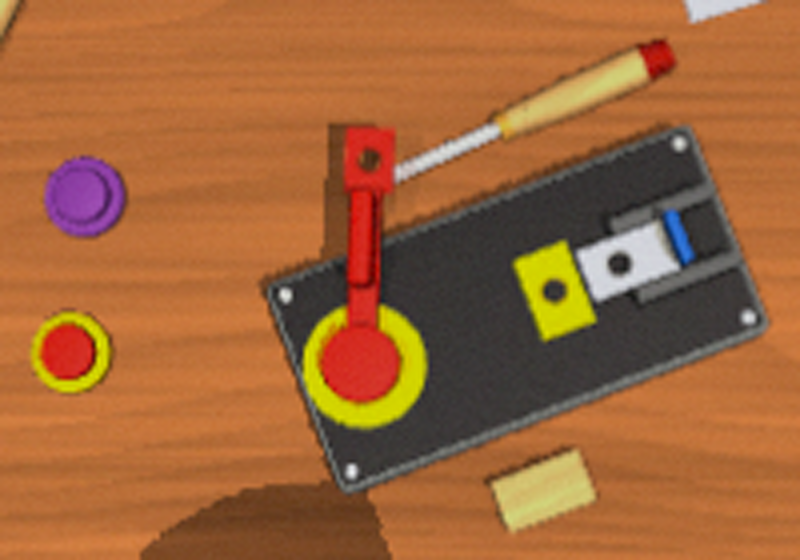

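View pics/sidec.png

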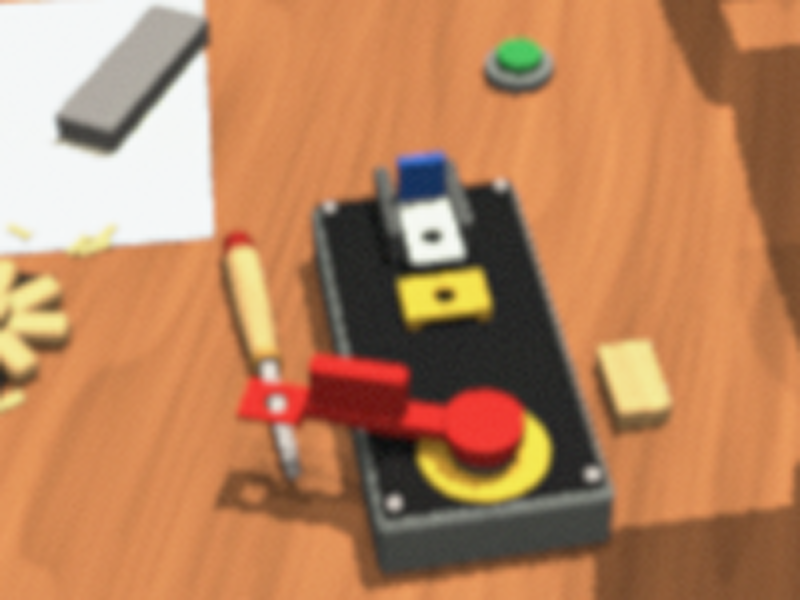

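View pics/sideb.png

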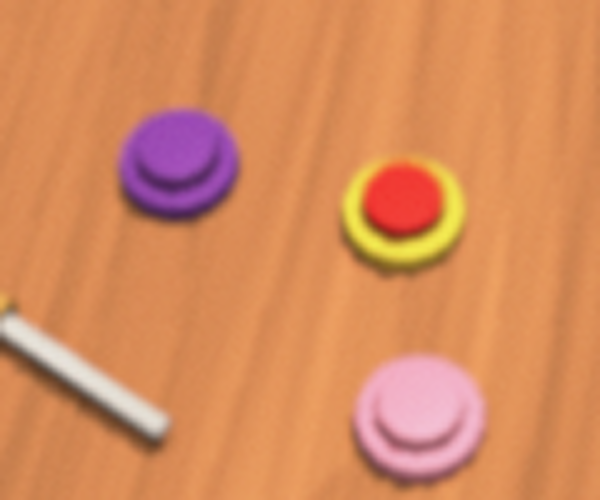

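```bash
cat > m.py <<'E'
from h import *
from scipy.optimize import least_squares
t=cam("top"); s=cam("side")
def T(u,v): return ((u+.5)/4-.5+140,(v+.5)/4-.5+140)
def S(u,v): return ((u+.5)/4-.5+180,(v+.5)/4-.5+140)
def S2(u,v): return ((u+.5)/5-.5+200,(v+.5)/5-.5+290)
def tri(obs):
    f=lambda P:np.concatenate([np.array(proj(c,P))-p for c,p in obs])
    r=least_squares(f,[.5,0,.05]); return r.x.round(4),r.fun.round(1)
def pr(n,z,a,b):
    print(n,'top',onz(t,*a,z).round(4),'side',onz(s,*b,z).round(4),'tri',tri([(t,a),(s,b)]))
pr("hasp",.060,T(554,290),S(446,296))
pr("slide",.072,T(620,263),S(432,236))
pr("handle",.066,T(370,158),S(277,403))
pr("stop",.022,T(67,352),S2(403,199))
sc=[onz(t,*T(*p),.05)for p in[(285,295),(680,144),(748,317),(351,471)]]
print("scr",np.round(sc,4), np.mean(sc,0))
ss=[onz(s,*S(*p),.05)for p in[(394,502),(330,207),(501,185),(592,474)]]
print("scr side",np.round(ss,4), np.mean(ss,0))
for q in (sc,ss):
    d=(q[0]-q[1])+(q[3]-q[2]); print("ydir deg",np.degrees(np.arctan2(d[1],d[0])))
E
python3 m.py
```

```text
hasp top [ 0.5147 -0.0007  0.06  ] side [5.151e-01 3.000e-04 6.000e-02] tri (array([ 0.5151, -0.0006,  0.0591]), array([-0. , -0.1,  0.1,  0. ]))
slide top [ 0.5301 -0.0407  0.072 ] side [ 0.5316 -0.0399  0.072 ] tri (array([ 0.5309, -0.0406,  0.0714]), array([-0. , -0.3,  0.3,  0. ]))
handle top [0.5952 0.112  0.066 ] side [0.5952 0.1134 0.066 ] tri (array([0.5955, 0.1121, 0.0646]), array([-0., -0.,  0.,  0.]))
stop top [0.4781 0.3081 0.022 ] side [0.4808 0.3117 0.022 ] tri (array([0.4801, 0.3092, 0.0182]), array([-0.1, -0.7,  0.6,  0.1]))
scr [[ 0.5123  0.1652  0.05  ]
 [ 0.6063 -0.0785  0.05  ]
 [ 0.4989 -0.1197  0.05  ]
 [ 0.4045  0.1233  0.05  ]] [0.50551238 0.02257615 0.05      ]
scr side [[ 0.5153  0.162   0.05  ]
 [ 0.6083 -0.0801  0.05  ]
 [ 0.5004 -0.1219  0.05  ]
 [ 0.4072  0.1209  0.05  ]] [0.50780167 0.0202297  0.05      ]
ydir deg 111.16452182439892
ydir deg 111.01816739641082
```

```bash
cat > g.py <<'E'
import sys
from h import *
def go(pos,yaw=None):
    p,M=tool(); d=M.T@(np.array(pos)-p)*100
    y=np.degrees(np.arctan2(M[1,1],M[0,1])); r=0 if yaw is None else -((yaw-y+180)%360-180)
    s=env.get_state()
    print("t %.2f"%s["t"],"pos",p.round(4),"yaw",y.round(2),"tilt",M[2,0].round(5),"F",s["force"].round(1),"w",round(s["gripper_width"],3))
    print("dx %.2f dy %.2f dz %.2f rx %.1f"%(*d,r), "rows>=",max(np.linalg.norm(d)/4.17,abs(r)/7.16).round(1))
if __name__=="__main__":
    a=list(map(float,sys.argv[1:])); go(a[:3],a[3] if len(a)>3 else None)
E
python3 g.py .5 -.2 .2 -10; python3 g.py .4795 .3095 .06 90
```

```text
t 0.35 pos [ 0.2515 -0.6264  0.2311] yaw -68.13 tilt -1.0 F [-0.1 -0.4  0.8] w 0.999
dx 3.12 dy -30.31 dz -38.95 rx -58.1 rows>= 11.9
t 0.35 pos [ 0.2515 -0.6264  0.2311] yaw -68.13 tilt -1.0 F [-0.1 -0.4  0.8] w 0.999
dx 17.14 dy -78.35 dz -56.03 rx -158.1 rows>= 23.5
```

Call:
{"fn": "step_arm", "kwargs": {
  "commands": [
    {"dx":3,"dy":-30,"dz":-39,"rx":-57,"jaw":1},
    {"dx":3,"dy":-30,"dz":-39,"rx":-57,"jaw":1},
    {"dx":3,"dy":-30,"dz":-39,"rx":-57,"jaw":1},
    {"dx":3,"dy":-30,"dz":-39,"rx":-57,"jaw":1},
    {"dx":3,"dy":-30,"dz":-39,"rx":-57,"jaw":1},
    {"dx":3,"dy":-30,"dz":-39,"rx":-57,"jaw":1},
    {"dx":3,"dy":-30,"dz":-39,"rx":-57,"jaw":1},
    {"dx":3,"dy":-30,"dz":-39,"rx":-57,"jaw":1}
  ],
  "squeeze": 30
}}

```text
$.commands[0]: bad value
```

```bash
python3 g.py .5 -.1 .2 50; python3 g.py .4795 .3095 .1 90
```

```text
t 0.35 pos [ 0.2515 -0.6264  0.2311] yaw -68.13 tilt -1.0 F [-0.1 -0.4  0.8] w 0.999
dx 3.12 dy -39.59 dz -42.67 rx -118.1 rows>= 16.5
t 0.35 pos [ 0.2515 -0.6264  0.2311] yaw -68.13 tilt -1.0 F [-0.1 -0.4  0.8] w 0.999
dx 13.14 dy -78.35 dz -56.03 rx -158.1 rows>= 23.3
```

Call:
{"fn": "step_arm", "kwargs": {
  "commands": [
    {"dx":0.3,"dy":-2.5,"dz":-3.2,"rx":-7,"jaw":1},
    {"dx":0.6,"dy":-5,"dz":-6.4,"rx":-14,"jaw":1},
    {"dx":0.9,"dy":-7.5,"dz":-9.6,"rx":-21,"jaw":1},
    {"dx":1.2,"dy":-10,"dz":-12.8,"rx":-28,"jaw":1},
    {"dx":1.5,"dy":-12.5,"dz":-16,"rx":-35,"jaw":1},
    {"dx":1.8,"dy":-15,"dz":-19.2,"rx":-42,"jaw":1},
    {"dx":2.1,"dy":-17.5,"dz":-22.4,"rx":-49,"jaw":1},
    {"dx":2.4,"dy":-20,"dz":-25.6,"rx":-56,"jaw":1}
  ],
  "squeeze": 30
}}

```text
$.commands[0]: bad value
```

```bash
python3 g.py .5 -.1 .2 50; python3 g.py .4795 .3095 .1 90
```

```text
t 0.35 pos [ 0.2515 -0.6264  0.2311] yaw -68.13 tilt -1.0 F [-0.1 -0.4  0.8] w 0.999
dx 3.12 dy -39.59 dz -42.67 rx -118.1 rows>= 16.5
t 0.35 pos [ 0.2515 -0.6264  0.2311] yaw -68.13 tilt -1.0 F [-0.1 -0.4  0.8] w 0.999
dx 13.14 dy -78.35 dz -56.03 rx -158.1 rows>= 23.3
```

Call:
{"fn": "step_arm", "kwargs": {
  "commands": [
    {"dx":0.5,"dy":-4,"dz":-5,"rx":-10,"ry":0,"rz":0,"jaw":1},
    {"dx":1.5,"dy":-15,"dz":-20,"rx":-40,"ry":0,"rz":0,"jaw":1},
    {"dx":3,"dy":-30,"dz":-39,"rx":-57,"ry":0,"rz":0,"jaw":1},
    {"dx":3,"dy":-30,"dz":-39,"rx":-57,"ry":0,"rz":0,"jaw":1},
    {"dx":3,"dy":-30,"dz":-39,"rx":-57,"ry":0,"rz":0,"jaw":1},
    {"dx":3,"dy":-30,"dz":-39,"rx":-57,"ry":0,"rz":0,"jaw":1},
    {"dx":3,"dy":-30,"dz":-39,"rx":-57,"ry":0,"rz":0,"jaw":1},
    {"dx":3,"dy":-30,"dz":-39,"rx":-57,"ry":0,"rz":0,"jaw":1}
  ],
  "squeeze": 30
}}

```text
t: 1.02
tool_pos: [0.4211, -0.338, 0.2109]
ee_rot: [1.346, 1.114, -1.346]
force: [1.4, -1.0, 0.9]
gripper_width: 0.001
```

```bash
python3 g.py .5 -.1 .2 50; python3 g.py .4795 .3095 .1 90
```

```text
t 1.02 pos [ 0.4211 -0.338   0.2109] yaw -10.78 tilt -1.0 F [ 1.4 -1.   0.9] w 0.001
dx 1.09 dy 3.29 dz -24.86 rx -60.8 rows>= 8.5
t 1.02 pos [ 0.4211 -0.338   0.2109] yaw -10.78 tilt -1.0 F [ 1.4 -1.   0.9] w 0.001
dx 11.07 dy -6.38 dz -64.71 rx -100.8 rows>= 15.8
```

Call:
{"fn": "step_arm", "kwargs": {
  "commands": [
    {"dx":1,"dy":2,"dz":-33,"rx":-57,"ry":0,"rz":0,"jaw":1},
    {"dx":1,"dy":2,"dz":-33,"rx":-57,"ry":0,"rz":0,"jaw":1},
    {"dx":1,"dy":2,"dz":-33,"rx":-57,"ry":0,"rz":0,"jaw":1},
    {"dx":1,"dy":2,"dz":-33,"rx":-57,"ry":0,"rz":0,"jaw":1},
    {"dx":1,"dy":2,"dz":-33,"rx":-57,"ry":0,"rz":0,"jaw":1},
    {"dx":1,"dy":2,"dz":-33,"rx":-57,"ry":0,"rz":0,"jaw":1},
    {"dx":1,"dy":2,"dz":-33,"rx":-57,"ry":0,"rz":0,"jaw":1},
    {"dx":1,"dy":2,"dz":-33,"rx":-57,"ry":0,"rz":0,"jaw":1}
  ]
}}

```text
t: 1.68
tool_pos: [0.5039, -0.0177, 0.2011]
ee_rot: [0.597, 1.486, -0.597]
force: [1.5, -1.2, -0.3]
gripper_width: -0.003
```

```bash
python3 g.py .4795 .3095 .15 88.5;python3 g.py .4795 .3095 .06 88.5
```

```text
t 1.68 pos [ 0.5039 -0.0177  0.2011] yaw 46.25 tilt -1.0 F [ 1.5 -1.2 -0.3] w -0.003
dx 5.11 dy 21.94 dz -24.39 rx -42.2 rows>= 8.0
t 1.68 pos [ 0.5039 -0.0177  0.2011] yaw 46.25 tilt -1.0 F [ 1.5 -1.2 -0.3] w -0.003
dx 14.11 dy 21.94 dz -24.40 rx -42.2 rows>= 8.6
```

Call:
{"fn": "step_arm", "kwargs": {
  "commands": [
    {"dx":5,"dy":21.9,"dz":-24.4,"rx":-42.2,"ry":0,"rz":0,"jaw":1},
    {"dx":5,"dy":21.9,"dz":-24.4,"rx":-42.2,"ry":0,"rz":0,"jaw":1},
    {"dx":5,"dy":21.9,"dz":-24.4,"rx":-42.2,"ry":0,"rz":0,"jaw":1},
    {"dx":5,"dy":21.9,"dz":-24.4,"rx":-42.2,"ry":0,"rz":0,"jaw":1},
    {"dx":5,"dy":21.9,"dz":-24.4,"rx":-42.2,"ry":0,"rz":0,"jaw":1},
    {"dx":5,"dy":21.9,"dz":-24.4,"rx":-42.2,"ry":0,"rz":0,"jaw":1},
    {"dx":5,"dy":21.9,"dz":-24.4,"rx":-42.2,"ry":0,"rz":0,"jaw":1},
    {"dx":5,"dy":21.9,"dz":-24.4,"rx":-42.2,"ry":0,"rz":0,"jaw":1}
  ]
}}

```text
t: 2.35
tool_pos: [0.4805, 0.3094, 0.1507]
ee_rot: [0.026, 1.57, -0.025]
force: [-0.0, -0.4, -0.5]
gripper_width: 0.001
```

Call:
{"fn": "step_arm", "kwargs": {
  "commands": [
    {"dx":0.5,"dy":0,"dz":0,"rx":0,"ry":0,"rz":0,"jaw":1}
  ]
}}

```text
t: 2.43
tool_pos: [0.48, 0.3124, 0.1452]
ee_rot: [0.024, 1.571, -0.022]
force: [0.2, 0.1, 0.3]
gripper_width: -0.003
```

```bash
python3 g.py .4795 .3095 .03 88.5; python3 - <<'E'
from h import *
c=cam("wrist"); cv2.imwrite("pics/w1.png",c["color"][:,:,::-1])
print(proj(c,[.4795,.3095,.022]),tool()[0])
np.save("w1.npy",c["W"])
E
```

```text
t 2.43 pos [0.48   0.3124 0.1452] yaw 88.3 tilt -1.0 F [0.2 0.1 0.3] w -0.003
dx 11.51 dy -0.30 dz -0.04 rx -0.2 rows>= 2.8
(np.float64(280.18020336724425), np.float64(196.45898973612458)) [0.48009002 0.30974008 0.14404195]
```

View pics/w1.png

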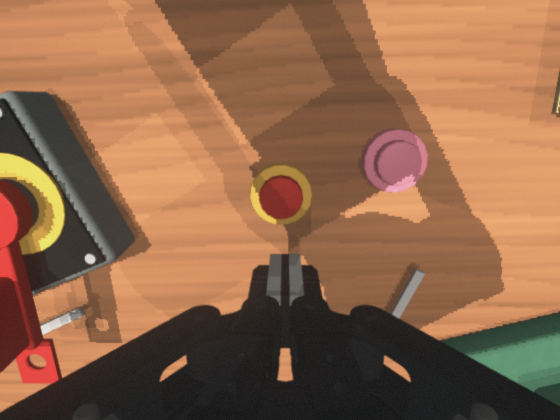

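The wrist view shows the red button at (281,198), on the predicted pixel (280,196). I'm pressing now.

Call:
{"fn": "step_arm", "kwargs": {
  "commands": [
    {"dx":4,"dy":0,"dz":0,"rx":0,"ry":0,"rz":0,"jaw":1},
    {"dx":8,"dy":0,"dz":0,"rx":0,"ry":0,"rz":0,"jaw":1},
    {"dx":11,"dy":0,"dz":0,"rx":0,"ry":0,"rz":0,"jaw":1},
    {"dx":11.8,"dy":0,"dz":0,"rx":0,"ry":0,"rz":0,"jaw":1},
    {"dx":12.2,"dy":0,"dz":0,"rx":0,"ry":0,"rz":0,"jaw":1},
    {"dx":12.4,"dy":0,"dz":0,"rx":0,"ry":0,"rz":0,"jaw":1},
    {"dx":12.5,"dy":0,"dz":0,"rx":0,"ry":0,"rz":0,"jaw":1},
    {"dx":12.5,"dy":0,"dz":0,"rx":0,"ry":0,"rz":0,"jaw":1}
  ]
}}

```text
t: 3.15
tool_pos: [0.4821, 0.3074, 0.0227]
ee_rot: [0.028, 1.569, -0.025]
force: [-0.3, 0.3, -0.4]
gripper_width: 0.001
```

Call:
{"fn": "step_arm", "kwargs": {
  "commands": [
    {"dx":0.2,"dy":0.1,"dz":0,"rx":0,"ry":0,"rz":0,"jaw":1},
    {"dx":0.4,"dy":0.1,"dz":0,"rx":0,"ry":0,"rz":0,"jaw":1},
    {"dx":0.4,"dy":0.1,"dz":0,"rx":0,"ry":0,"rz":0,"jaw":1}
  ]
}}

```text
t: 3.4
tool_pos: [0.4819, 0.3085, 0.0175]
ee_rot: [0.027, 1.569, -0.026]
force: [3.0, 1.8, 3.6]
gripper_width: 0.003
```

```bash
python3 g.py .4795 .3095 .015 88.5;python3 g.py .4795 .3095 .015 88.5
```

```text
t 3.40 pos [0.4819 0.3085 0.0175] yaw 88.08 tilt -1.0 F [3.  1.8 3.6] w 0.003
dx 0.25 dy 0.10 dz -0.24 rx -0.4 rows>= 0.1
t 3.40 pos [0.4819 0.3085 0.0175] yaw 88.08 tilt -1.0 F [3.  1.8 3.6] w 0.003
dx 0.25 dy 0.10 dz -0.24 rx -0.4 rows>= 0.1
```

Call:
{"fn": "step_arm", "kwargs": {
  "commands": [
    {"dx":0.15,"dy":0,"dz":0,"rx":0,"ry":0,"rz":0,"jaw":1},
    {"dx":0.25,"dy":0,"dz":0,"rx":0,"ry":0,"rz":0,"jaw":1},
    {"dx":0.25,"dy":0,"dz":0,"rx":0,"ry":0,"rz":0,"jaw":1}
  ]
}}

```text
t: 3.65
tool_pos: [0.482, 0.3085, 0.0158]
ee_rot: [0.027, 1.569, -0.026]
force: [-1.9, -2.2, 15.0]
gripper_width: -0.003
```

Call:
{"fn": "step_arm", "kwargs": {
  "commands": [
    {"dx":0.1,"dy":0,"dz":0,"rx":0,"ry":0,"rz":0,"jaw":1},
    {"dx":0.1,"dy":0,"dz":0,"rx":0,"ry":0,"rz":0,"jaw":1},
    {"dx":0.1,"dy":0,"dz":0,"rx":0,"ry":0,"rz":0,"jaw":1}
  ]
}}

```text
t: 3.9
tool_pos: [0.4821, 0.3086, 0.0157]
ee_rot: [0.027, 1.569, -0.025]
force: [-5.3, -4.0, 25.3]
gripper_width: 0.001
```

Call:
{"fn": "step_arm", "kwargs": {
  "commands": [
    {"dx":-4,"dy":0,"dz":0,"rx":0,"ry":0,"rz":0,"jaw":1},
    {"dx":-8,"dy":0,"dz":0,"rx":0,"ry":0,"rz":0,"jaw":1},
    {"dx":-12,"dy":0,"dz":0,"rx":0,"ry":0,"rz":0,"jaw":0.5},
    {"dx":-15.5,"dy":0,"dz":0,"rx":0,"ry":0,"rz":0,"jaw":0.5},
    {"dx":-15.5,"dy":0,"dz":0,"rx":0,"ry":0,"rz":0,"jaw":0.5}
  ]
}}

```text
t: 4.32
tool_pos: [0.4829, 0.3092, 0.176]
ee_rot: [0.03, 1.563, -0.023]
force: [0.7, 0.2, 0.8]
gripper_width: 0.421
```

```bash
python3 g.py .544 .114 .15 88.5
```

```text
t 4.32 pos [0.4829 0.3092 0.176 ] yaw 88.08 tilt -0.99996 F [0.7 0.2 0.8] w 0.421
dx 2.55 dy -19.31 dz 6.74 rx -0.4 rows>= 4.9
```

Call:
{"fn": "step_arm", "kwargs": {
  "commands": [
    {"dx":2,"dy":-19.3,"dz":6.7,"rx":-0.4,"ry":0,"rz":0,"jaw":0.5},
    {"dx":2,"dy":-19.3,"dz":6.7,"rx":-0.4,"ry":0,"rz":0,"jaw":0.5},
    {"dx":2,"dy":-19.3,"dz":6.7,"rx":-0.4,"ry":0,"rz":0,"jaw":0.5},
    {"dx":2,"dy":-19.3,"dz":6.7,"rx":-0.4,"ry":0,"rz":0,"jaw":0.5},
    {"dx":2,"dy":-19.3,"dz":6.7,"rx":-0.4,"ry":0,"rz":0,"jaw":0.5},
    {"dx":2,"dy":-19.3,"dz":6.7,"rx":-0.4,"ry":0,"rz":0,"jaw":0.5},
    {"dx":2,"dy":-19.3,"dz":6.7,"rx":-0.4,"ry":0,"rz":0,"jaw":0.5}
  ]
}}

```text
t: 4.9
tool_pos: [0.5418, 0.1112, 0.1474]
ee_rot: [0.023, 1.572, -0.023]
force: [-0.5, 0.7, 0.8]
gripper_width: 0.502
```

```bash
python3 g.py .544 .114 .08 88.5; python3 - <<'E'
from h import *
c=cam("wrist"); cv2.imwrite("pics/w2.png",c["color"][:,:,::-1])
for p in ([.544,.114,.106],[.573,.1135,.106],[.515,.1145,.106],[.595,.1125,.066],[.515,-.0003,.06]): print(p,np.round(proj(c,p)))
E
```

```text
t 4.90 pos [0.5418 0.1112 0.1474] yaw 88.29 tilt -1.0 F [-0.5  0.7  0.8] w 0.502
dx 6.74 dy 0.28 dz 0.23 rx -0.2 rows>= 1.6
[0.544, 0.114, 0.106] [289. 239.]
[0.573, 0.1135, 0.106] [289. 284.]
[0.515, 0.1145, 0.106] [288. 190.]
[0.595, 0.1125, 0.066] [288. 283.]
[0.515, -0.0003, 0.06] [120. 178.]
```

View pics/w2.png

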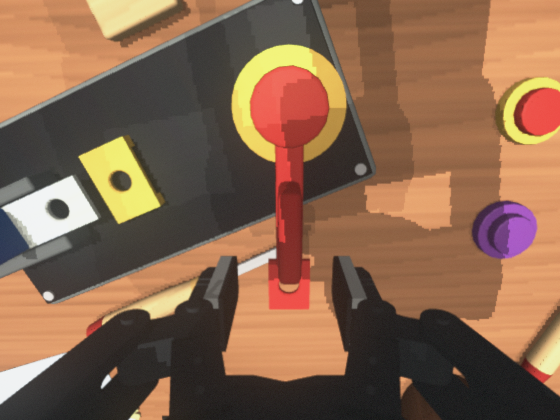

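Call:
{"fn": "step_arm", "kwargs": {
  "commands": [
    {"dx":3,"dy":0.1,"dz":0.2,"rx":-0.2,"ry":0,"rz":0,"jaw":0.5},
    {"dx":5.5,"dy":0.1,"dz":0.2,"rx":-0.2,"ry":0,"rz":0,"jaw":0.5},
    {"dx":6.7,"dy":0.1,"dz":0.2,"rx":-0.2,"ry":0,"rz":0,"jaw":0.5},
    {"dx":6.7,"dy":0.1,"dz":0.2,"rx":-0.2,"ry":0,"rz":0,"jaw":1},
    {"dx":6.7,"dy":0.1,"dz":0.2,"rx":-0.2,"ry":0,"rz":0,"jaw":1},
    {"dx":6.7,"dy":0.1,"dz":0.2,"rx":-0.2,"ry":0,"rz":0,"jaw":1},
    {"dx":6.7,"dy":0.1,"dz":0.2,"rx":-0.2,"ry":0,"rz":0,"jaw":1}
  ],
  "squeeze": 30
}}

```text
t: 5.53
tool_pos: [0.544, 0.1145, 0.0824]
ee_rot: [0.018, 1.57, -0.017]
force: [-1.3, 3.6, -2.5]
gripper_width: 0.155
```

```bash
cat > arc.py <<'E'
# rows to rotate the grip from current about pivot; print per angle
from h import *
import sys
piv=np.array([.470,.1158]); 
p,M=tool(); s=env.get_state()
d=p[:2]-piv; a0=np.arctan2(d[1],d[0]); r=np.hypot(*d)
print("t",s["t"],"pos",p,"dir",np.degrees(a0),"r",r,"handle",np.degrees(a0)+68.9,"yaw",np.degrees(np.arctan2(M[1,1],M[0,1])),"F",s["force"].round(1),"w",s["gripper_width"])
for da in map(float,sys.argv[1:]):
    a=a0-np.radians(da); q=np.append(piv+r*np.array([np.cos(a),np.sin(a)]),p[2])
    e=M.T@(q-p)*100; print(da,e.round(2))
E
python3 arc.py 6 12 18 24 30 36 42 48
```

```text
t 5.5333 pos [0.54396436 0.11448588 0.08242275] dir -1.0178625975037106 r 0.07397603401728091 handle 67.8821374024963 yaw 88.70316948607456 F [-1.3  3.6 -2.5] w 0.1554610242903032
6.0 [-0.   -0.77 -0.04]
12.0 [-0.   -1.54 -0.15]
18.0 [-0.   -2.29 -0.35]
24.0 [-0.   -3.01 -0.62]
30.0 [-0.   -3.7  -0.97]
36.0 [-0.   -4.36 -1.39]
42.0 [-0.01 -4.96 -1.88]
48.0 [-0.01 -5.51 -2.42]
```

Call:
{"fn": "step_arm", "kwargs": {
  "commands": [
    {"dx":0,"dy":-0.77,"dz":-0.04,"rx":6,"ry":0,"rz":0,"jaw":1},
    {"dx":0,"dy":-1.54,"dz":-0.15,"rx":12,"ry":0,"rz":0,"jaw":1},
    {"dx":0,"dy":-2.29,"dz":-0.35,"rx":18,"ry":0,"rz":0,"jaw":1},
    {"dx":0,"dy":-3.01,"dz":-0.62,"rx":24,"ry":0,"rz":0,"jaw":1},
    {"dx":0,"dy":-3.7,"dz":-0.97,"rx":30,"ry":0,"rz":0,"jaw":1},
    {"dx":0,"dy":-4.36,"dz":-1.39,"rx":36,"ry":0,"rz":0,"jaw":1},
    {"dx":0,"dy":-4.96,"dz":-1.88,"rx":42,"ry":0,"rz":0,"jaw":1},
    {"dx":0,"dy":-5.51,"dz":-2.42,"rx":48,"ry":0,"rz":0,"jaw":1}
  ]
}}

```text
t: 6.2
tool_pos: [0.5184, 0.0603, 0.0824]
ee_rot: [0.678, 1.463, -0.674]
force: [-2.2, 14.1, -2.5]
gripper_width: 0.155
```

```bash
python3 arc.py 4 8 12 16 19
```

```text
t 6.2 pos [0.51841896 0.06026333 0.08239402] dir -48.91685576611518 r 0.07367983169610744 handle 19.98314423388483 yaw 40.3952457146951 F [-2.2 14.1 -2.5] w 0.15499563337618727
4.0 [-0.   -0.51 -0.01]
8.0 [-0.   -1.03 -0.06]
12.0 [-0.   -1.53 -0.14]
16.0 [-0.   -2.03 -0.26]
19.0 [-0.01 -2.4  -0.37]
```

Call:
{"fn": "step_arm", "kwargs": {
  "commands": [
    {"dx":0,"dy":-0.51,"dz":-0.01,"rx":4,"ry":0,"rz":0,"jaw":1},
    {"dx":0,"dy":-1.03,"dz":-0.06,"rx":8,"ry":0,"rz":0,"jaw":1},
    {"dx":0,"dy":-1.53,"dz":-0.14,"rx":12,"ry":0,"rz":0,"jaw":1},
    {"dx":0,"dy":-1.9,"dz":-0.23,"rx":15,"ry":0,"rz":0,"jaw":1},
    {"dx":0,"dy":-2.15,"dz":-0.3,"rx":17,"ry":0,"rz":0,"jaw":1},
    {"dx":0,"dy":-2.15,"dz":-0.3,"rx":17,"ry":0,"rz":0,"jaw":1},
    {"dx":0,"dy":-2.15,"dz":-0.3,"rx":17,"ry":0,"rz":0,"jaw":1}
  ]
}}

```text
t: 6.78
tool_pos: [0.5, 0.0488, 0.0824]
ee_rot: [0.902, 1.378, -0.898]
force: [-4.8, 11.2, -1.0]
gripper_width: 0.159
```

```bash
python3 arc.py 2; python3 - <<'E'
from h import *
c=cam("wrist"); cv2.imwrite("pics/w3.png",c["color"][:,:,::-1])
c=cam("top"); crop(c,"t3",200,180,300,255,8)
c=cam("side"); crop(c,"s3",240,170,340,245,8)
E
```

```text
t 6.7833 pos [0.49997693 0.04881279 0.08240648] dir -65.89137665659631 r 0.07338870666411233 handle 3.0086233434036984 yaw 23.659194554532792 F [-4.8 11.2 -1. ] w 0.15918564457201198
2.0 [-0.   -0.26 -0.  ]
```

View pics/w3.png

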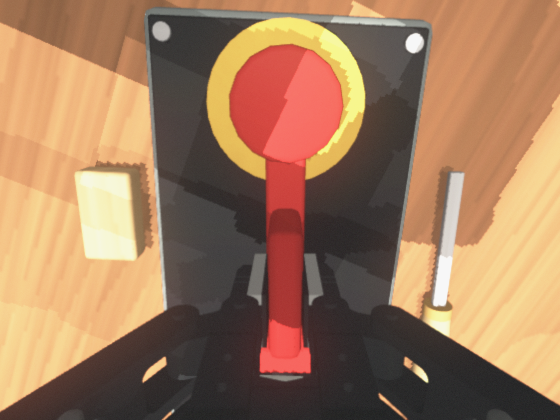

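View pics/t3.png

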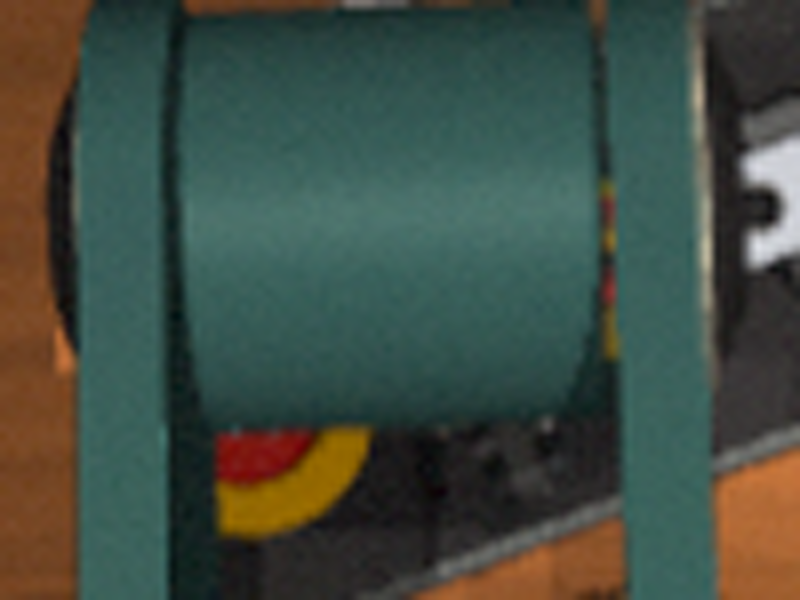

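View pics/s3.png

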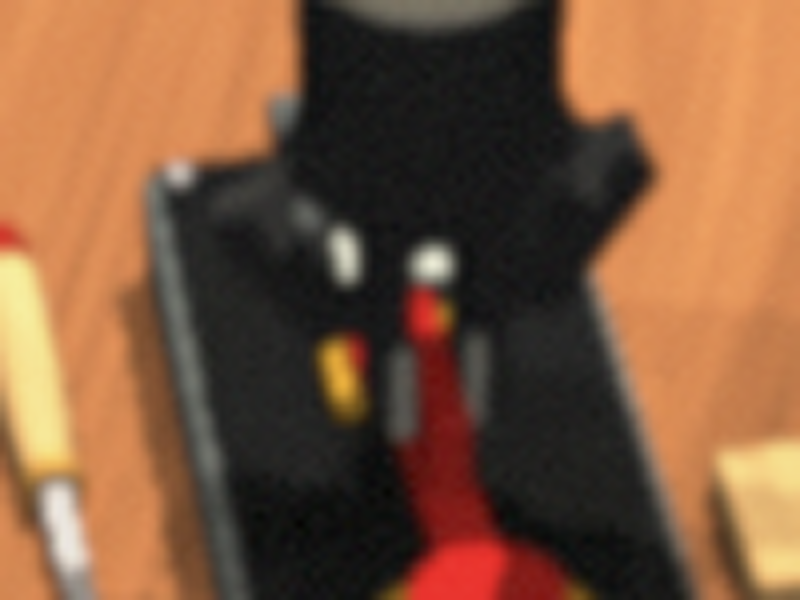

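Call:
{"fn": "step_arm", "kwargs": {
  "commands": [
    {"dx":0,"dy":-0.13,"dz":0,"rx":1,"ry":0,"rz":0,"jaw":1},
    {"dx":0,"dy":-0.26,"dz":-0.01,"rx":2,"ry":0,"rz":0,"jaw":1},
    {"dx":0,"dy":-0.26,"dz":-0.01,"rx":2,"ry":0,"rz":0,"jaw":1},
    {"dx":0,"dy":-0.26,"dz":-0.01,"rx":2,"ry":0,"rz":0,"jaw":1}
  ]
}}

```text
t: 7.27
tool_pos: [0.4979, 0.048, 0.0824]
ee_rot: [0.929, 1.365, -0.924]
force: [-1.1, 13.3, -3.2]
gripper_width: 0.156
```

```bash
python3 arc.py 1
```

```text
t 7.2667 pos [0.49788117 0.04795108 0.08236951] dir -67.66075597253686 r 0.07335417796243986 handle 1.239244027463144 yaw 21.681847694797703 F [-1.1 13.3 -3.2] w 0.15617178723408323
1.0 [-0.   -0.13  0.  ]
```

Call:
{"fn": "step_arm", "kwargs": {
  "commands": [
    {"dx":0,"dy":0,"dz":0,"rx":0,"ry":0,"rz":0,"jaw":0.6},
    {"dx":0,"dy":0,"dz":0,"rx":0,"ry":0,"rz":0,"jaw":0.6},
    {"dx":0,"dy":0,"dz":0,"rx":0,"ry":0,"rz":0,"jaw":0.6},
    {"dx":-3,"dy":0,"dz":0,"rx":0,"ry":0,"rz":0,"jaw":0.6},
    {"dx":-7,"dy":0,"dz":0,"rx":0,"ry":0,"rz":0,"jaw":0.6},
    {"dx":-10,"dy":0,"dz":3,"rx":0,"ry":0,"rz":0,"jaw":0.6}
  ]
}}

```text
t: 7.77
tool_pos: [0.508, 0.0214, 0.184]
ee_rot: [0.925, 1.365, -0.923]
force: [0.8, -0.4, 0.4]
gripper_width: 0.399
```

```bash
python3 g.py .5427 -.0721 .18 21.1
```

```text
t 7.77 pos [0.508  0.0214 0.184 ] yaw 21.82 tilt -1.0 F [ 0.8 -0.4  0.4] w 0.399
dx 0.39 dy -0.25 dz 9.97 rx 0.7 rows>= 2.4
```

Call:
{"fn": "step_arm", "kwargs": {
  "commands": [
    {"dx":0,"dy":-0.25,"dz":4,"rx":0.7,"ry":0,"rz":0,"jaw":1},
    {"dx":0,"dy":-0.25,"dz":8,"rx":0.7,"ry":0,"rz":0,"jaw":1},
    {"dx":0,"dy":-0.25,"dz":10,"rx":0.7,"ry":0,"rz":0,"jaw":1},
    {"dx":0,"dy":-0.25,"dz":10,"rx":0.7,"ry":0,"rz":0,"jaw":1},
    {"dx":0,"dy":-0.25,"dz":10,"rx":0.7,"ry":0,"rz":0,"jaw":1}
  ]
}}

```text
t: 8.18
tool_pos: [0.5433, -0.0755, 0.1809]
ee_rot: [0.937, 1.36, -0.937]
force: [0.2, -0.3, -0.4]
gripper_width: -0.0
```

```bash
python3 g.py .5427 -.0721 .18 21.1; python3 - <<'E'
from h import *
c=cam("wrist"); cv2.imwrite("pics/w4.png",c["color"][:,:,::-1]); np.save("w4.npy",c["W"])
print(proj(c,[.515,-.0003,.06]))
crop(c,"w4c",230,80,330,155,8)
E
```

```text
t 8.18 pos [ 0.5433 -0.0755  0.1809] yaw 20.86 tilt -1.0 F [ 0.2 -0.3 -0.4] w -0.0
dx 0.09 dy 0.07 dz -0.34 rx -0.2 rows>= 0.1
(np.float64(284.141540538475), np.float64(92.57960057282344))
```

View pics/w4.png

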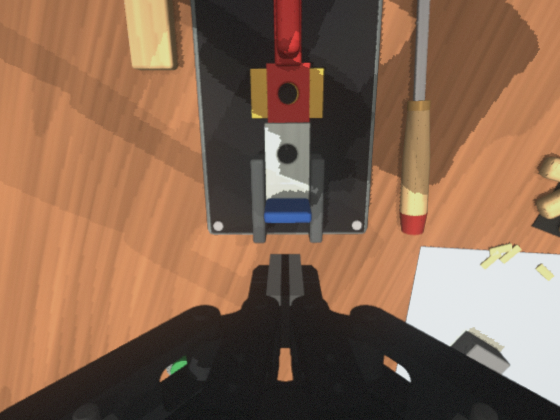

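View pics/w4c.png

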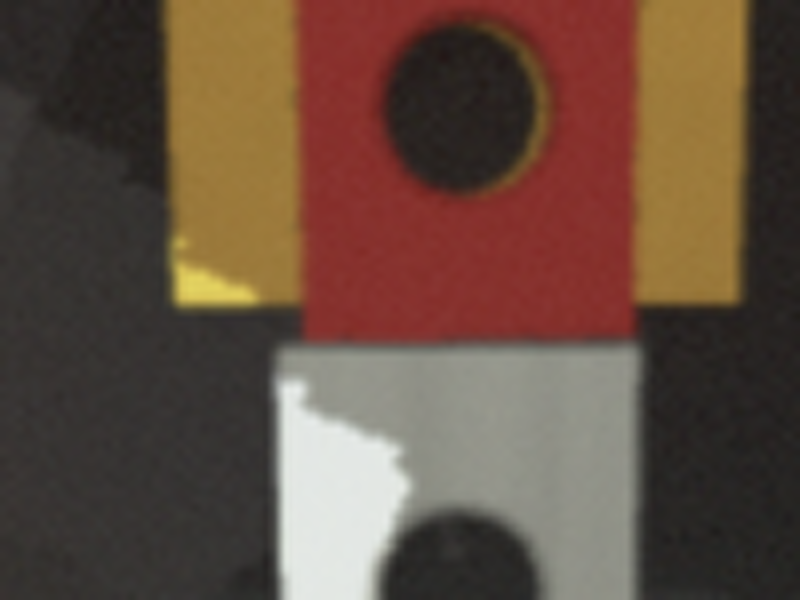

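The wrist view from above shows the tab hole at crop (467,107), about 1 mm to the handle-start side of the hasp centre at crop (455). That is about 0.5° short of OFF. I'll regrip and trim it.

```bash
python3 g.py .4973 .0476 .18 21.2
```

```text
t 8.23 pos [ 0.5431 -0.0747  0.1809] yaw 20.92 tilt -1.0 F [ 0.3  0.2 -0.7] w 0.004
dx 0.09 dy 0.09 dz -13.06 rx -0.3 rows>= 3.1
```

Call:
{"fn": "step_arm", "kwargs": {
  "commands": [
    {"dx":0,"dy":0.1,"dz":-4,"rx":-0.4,"ry":0,"rz":0,"jaw":0.55},
    {"dx":0,"dy":0.1,"dz":-8,"rx":-0.4,"ry":0,"rz":0,"jaw":0.55},
    {"dx":0,"dy":0.1,"dz":-12,"rx":-0.4,"ry":0,"rz":0,"jaw":0.55},
    {"dx":0,"dy":0.1,"dz":-13.1,"rx":-0.4,"ry":0,"rz":0,"jaw":0.55},
    {"dx":0,"dy":0.1,"dz":-13.1,"rx":-0.4,"ry":0,"rz":0,"jaw":0.55},
    {"dx":0,"dy":0.1,"dz":-13.1,"rx":-0.4,"ry":0,"rz":0,"jaw":0.55}
  ]
}}

```text
t: 8.73
tool_pos: [0.4969, 0.0491, 0.1812]
ee_rot: [0.928, 1.363, -0.928]
force: [1.0, -0.7, 0.3]
gripper_width: 0.446
```

```bash
python3 g.py .4973 .0476 .082 21.2
```

```text
t 8.73 pos [0.4969 0.0491 0.1812] yaw 21.52 tilt -1.0 F [ 1.  -0.7  0.3] w 0.446
dx 9.92 dy -0.02 dz 0.15 rx 0.3 rows>= 2.4
```

Call:
{"fn": "step_arm", "kwargs": {
  "commands": [
    {"dx":4,"dy":0,"dz":0,"rx":0.3,"ry":0,"rz":0,"jaw":0.55},
    {"dx":8,"dy":0,"dz":0,"rx":0.3,"ry":0,"rz":0,"jaw":0.55},
    {"dx":9.8,"dy":0,"dz":0,"rx":0.3,"ry":0,"rz":0,"jaw":0.55},
    {"dx":9.8,"dy":0,"dz":0,"rx":0.3,"ry":0,"rz":0,"jaw":0.55},
    {"dx":9.8,"dy":0,"dz":0,"rx":0.3,"ry":0,"rz":0,"jaw":1},
    {"dx":9.8,"dy":0,"dz":0,"rx":0.3,"ry":0,"rz":0,"jaw":1},
    {"dx":9.8,"dy":0,"dz":0,"rx":0.3,"ry":0,"rz":0,"jaw":1},
    {"dx":9.8,"dy":0,"dz":0,"rx":0.3,"ry":0,"rz":0,"jaw":1}
  ]
}}

```text
t: 9.4
tool_pos: [0.4981, 0.0477, 0.0848]
ee_rot: [0.935, 1.358, -0.933]
force: [-0.9, -4.8, 8.2]
gripper_width: 0.156
```

```bash
python3 arc.py 0.5; python3 arc.py
```

```text
t 9.4 pos [0.49811792 0.04774131 0.08476088] dir -67.55241349045195 r 0.07363832578249822 handle 1.3475865095480515 yaw 21.07767139283661 F [-0.9 -4.8  8.2] w 0.15641570872224758
0.5 [-0.   -0.06  0.  ]
t 9.4 pos [0.49811792 0.04774131 0.08476088] dir -67.55241349045195 r 0.07363832578249822 handle 1.3475865095480515 yaw 21.07767139283661 F [-0.9 -4.8  8.2] w 0.15641570872224758
```

Call:
{"fn": "step_arm", "kwargs": {
  "commands": [
    {"dx":0,"dy":-0.1,"dz":0,"rx":0.2,"ry":0,"rz":0,"jaw":1},
    {"dx":0,"dy":-0.1,"dz":0,"rx":0.2,"ry":0,"rz":0,"jaw":1},
    {"dx":0,"dy":-0.1,"dz":0,"rx":0.2,"ry":0,"rz":0,"jaw":1}
  ]
}}

```text
t: 9.65
tool_pos: [0.4975, 0.0475, 0.0848]
ee_rot: [0.938, 1.356, -0.935]
force: [2.4, -4.0, 6.9]
gripper_width: 0.159
```

```bash
python3 arc.py 0.5
```

```text
t 9.65 pos [0.49750478 0.04750717 0.08475248] dir -68.06300422740071 r 0.0736235253663991 handle 0.8369957725992947 yaw 20.86559908683939 F [ 2.4 -4.   6.9] w 0.15918238192691292
0.5 [-0.   -0.06  0.  ]
```

Moved 0.5°. I'll release and look again.

Call:
{"fn": "step_arm", "kwargs": {
  "commands": [
    {"dx":0,"dy":0,"dz":0,"rx":0,"ry":0,"rz":0,"jaw":0.6},
    {"dx":0,"dy":0,"dz":0,"rx":0,"ry":0,"rz":0,"jaw":0.6},
    {"dx":0,"dy":0,"dz":0,"rx":0,"ry":0,"rz":0,"jaw":0.6},
    {"dx":-3,"dy":0,"dz":0,"rx":0,"ry":0,"rz":0,"jaw":0.6},
    {"dx":-7,"dy":0,"dz":0,"rx":0,"ry":0,"rz":0,"jaw":0.6},
    {"dx":-10,"dy":0,"dz":3,"rx":0,"ry":0,"rz":0,"jaw":0.6},
    {"dx":-10,"dy":0,"dz":7,"rx":0,"ry":0,"rz":0,"jaw":1},
    {"dx":-10,"dy":0,"dz":11,"rx":0,"ry":0,"rz":0,"jaw":1}
  ]
}}

```text
t: 10.32
tool_pos: [0.5365, -0.0559, 0.1855]
ee_rot: [0.936, 1.357, -0.933]
force: [0.7, 0.9, -1.2]
gripper_width: 0.122
```

Call:
{"fn": "step_arm", "kwargs": {
  "commands": [
    {"dx":0,"dy":0,"dz":2,"rx":0,"ry":0,"rz":0,"jaw":1},
    {"dx":0,"dy":0,"dz":2,"rx":0,"ry":0,"rz":0,"jaw":1},
    {"dx":0,"dy":0,"dz":2,"rx":0,"ry":0,"rz":0,"jaw":1},
    {"dx":0,"dy":0,"dz":2,"rx":0,"ry":0,"rz":0,"jaw":1}
  ]
}}

```text
t: 10.65
tool_pos: [0.5423, -0.0733, 0.1826]
ee_rot: [0.937, 1.36, -0.937]
force: [-0.1, 0.3, 0.5]
gripper_width: 0.003
```

```bash
python3 g.py .5427 -.0721 .18 21.1; python3 - <<'E'
from h import *
c=cam("wrist"); cv2.imwrite("pics/w5.png",c["color"][:,:,::-1])
crop(c,"w5c",230,80,330,155,8)
Pt=c
for uv in [(288,153)]: print("slide hole",onz(c,*uv,.072))
E
```

```text
t 10.65 pos [ 0.5423 -0.0733  0.1826] yaw 20.87 tilt -1.0 F [-0.1  0.3  0.5] w 0.003
dx 0.26 dy 0.08 dz -0.09 rx -0.2 rows>= 0.1
slide hole [ 0.53175523 -0.03661176  0.072     ]
```

View pics/w5.png

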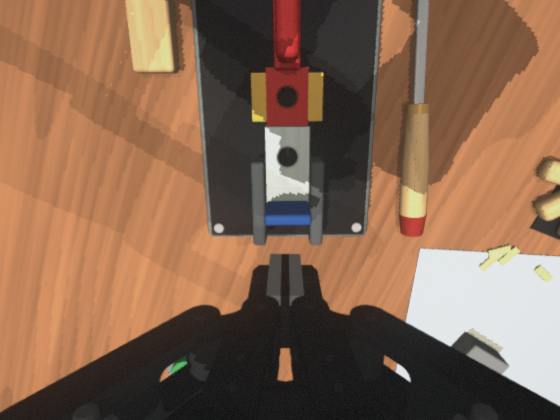

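View pics/w5c.png

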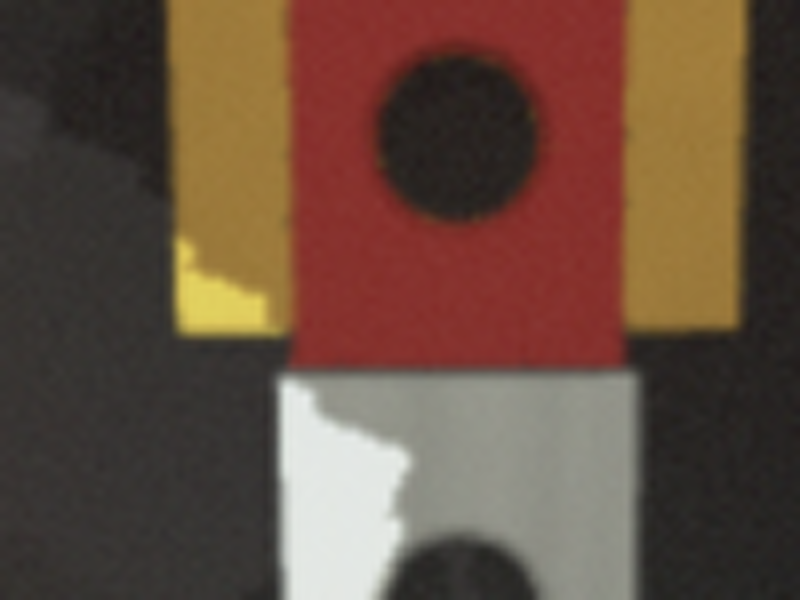

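```bash
python3 g.py .5552 -.1047 .13 21.1;python3 g.py .5552 -.1047 .086 21.1; python3 - <<'E'
from h import *
c=cam("wrist"); crop(c,"w6c",240,180,340,255,8)
u=np.array([.36,-.933])
for v in (219,222,225,228): print(v,(onz(c,288,v,.106)[:2]-[.515,-.0003])@u)
E
```

```text
t 10.70 pos [ 0.5423 -0.0729  0.1827] yaw 20.91 tilt -1.0 F [-0.2 -0.4  0.2] w 0.003
dx 5.27 dy 0.07 dz 3.43 rx -0.2 rows>= 1.5
t 10.70 pos [ 0.5423 -0.0729  0.1827] yaw 20.91 tilt -1.0 F [-0.2 -0.4  0.2] w 0.003
dx 9.67 dy 0.07 dz 3.43 rx -0.2 rows>= 2.5
219 0.07906424602237734
222 0.08121471214247762
225 0.08337701288147566
228 0.08555125757838634
```

View pics/w6c.png

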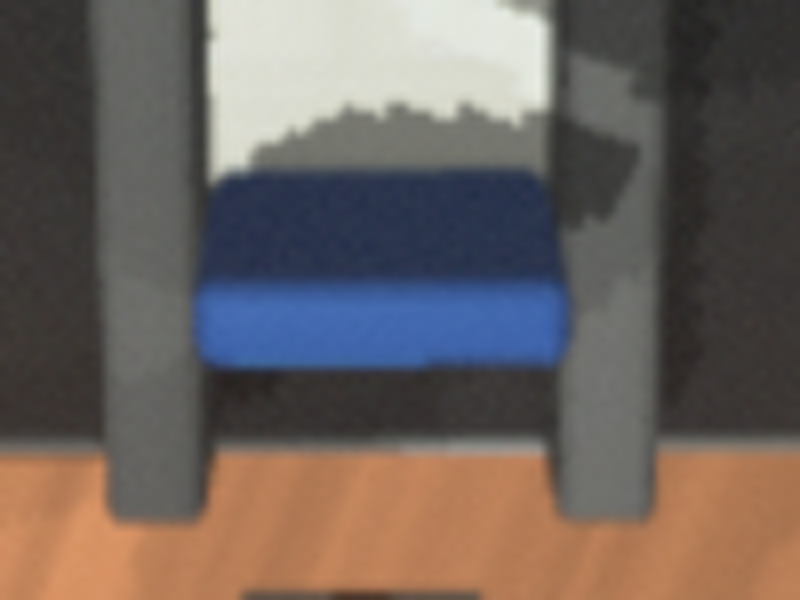

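Call:
{"fn": "step_arm", "kwargs": {
  "commands": [
    {"dx":0,"dy":0.1,"dz":3.6,"rx":-0.2,"ry":0,"rz":0,"jaw":1},
    {"dx":2,"dy":0.1,"dz":3.6,"rx":-0.2,"ry":0,"rz":0,"jaw":1},
    {"dx":5,"dy":0.1,"dz":3.6,"rx":-0.2,"ry":0,"rz":0,"jaw":1},
    {"dx":8,"dy":0.1,"dz":3.6,"rx":-0.2,"ry":0,"rz":0,"jaw":1},
    {"dx":9.5,"dy":0.1,"dz":3.6,"rx":-0.2,"ry":0,"rz":0,"jaw":1},
    {"dx":9.5,"dy":0.1,"dz":3.6,"rx":-0.2,"ry":0,"rz":0,"jaw":1}
  ]
}}

```text
t: 11.25
tool_pos: [0.5546, -0.1057, 0.0841]
ee_rot: [0.932, 1.366, -0.935]
force: [-0.6, 0.4, -0.5]
gripper_width: 0.003
```

```bash
cat > sl.py <<'E'
from h import *
p,M=tool(); s=env.get_state(); u=np.array([.36,-.933]);v=np.array([.933,.36]); d=p[:2]-[.515,-.0003]
print("t",s["t"],"out",d@u,"lat",d@v,"z",p[2],"F out",s["force"][:2]@u,"lat",s["force"][:2]@v,s["force"][2])
E
python3 sl.py
```

```text
t 11.25 out 0.11254393064271961 lat -0.0010308869379734573 z 0.08412431015208026 F out -0.6241015487825431 lat -0.4353604246993829 -0.46933476528186324
```

Call:
{"fn": "step_arm", "kwargs": {
  "commands": [
    {"dx":0,"dy":0.1,"dz":-1.2,"rx":0,"ry":0,"rz":0,"jaw":1},
    {"dx":0,"dy":0.1,"dz":-1.8,"rx":0,"ry":0,"rz":0,"jaw":1},
    {"dx":0,"dy":0.1,"dz":-2.4,"rx":0,"ry":0,"rz":0,"jaw":1},
    {"dx":0,"dy":0.1,"dz":-3,"rx":0,"ry":0,"rz":0,"jaw":1},
    {"dx":0,"dy":0.1,"dz":-3.6,"rx":0,"ry":0,"rz":0,"jaw":1},
    {"dx":0,"dy":0.1,"dz":-4.2,"rx":0,"ry":0,"rz":0,"jaw":1},
    {"dx":0,"dy":0.1,"dz":-4.8,"rx":0,"ry":0,"rz":0,"jaw":1},
    {"dx":0,"dy":0.1,"dz":-5.2,"rx":0,"ry":0,"rz":0,"jaw":1}
  ]
}}

```text
t: 11.92
tool_pos: [0.5384, -0.0575, 0.0881]
ee_rot: [0.934, 1.361, -0.934]
force: [1.6, -2.5, 2.5]
gripper_width: -0.001
```

```bash
python3 sl.py
```

```text
t 11.9167 out 0.06176489698796894 lat 0.0012631836907040829 z 0.08811731163643477 F out 2.9383590872084975 lat 0.5483332328339939 2.4612228830408758
```

Pushing at about 3 N, with about 1 cm left.

Call:
{"fn": "step_arm", "kwargs": {
  "commands": [
    {"dx":0,"dy":0,"dz":-0.3,"rx":0,"ry":0,"rz":0,"jaw":1},
    {"dx":0,"dy":0,"dz":-0.5,"rx":0,"ry":0,"rz":0,"jaw":1},
    {"dx":0,"dy":0,"dz":-0.7,"rx":0,"ry":0,"rz":0,"jaw":1},
    {"dx":0,"dy":0,"dz":-0.7,"rx":0,"ry":0,"rz":0,"jaw":1}
  ]
}}

```text
t: 12.25
tool_pos: [0.5358, -0.0513, 0.0876]
ee_rot: [0.934, 1.362, -0.934]
force: [-0.1, 0.3, 0.1]
gripper_width: 0.0
```

```bash
python3 sl.py
```

```text
t 12.25 out 0.05503847730212927 lat 0.001098573781557897 z 0.08764569171918898 F out -0.28649753457489924 lat -0.022456359113927942 0.11066704555649716
```

Call:
{"fn": "step_arm", "kwargs": {
  "commands": [
    {"dx":0,"dy":0,"dz":-0.15,"rx":0,"ry":0,"rz":0,"jaw":1},
    {"dx":0,"dy":0,"dz":-0.3,"rx":0,"ry":0,"rz":0,"jaw":1},
    {"dx":0,"dy":0,"dz":-0.3,"rx":0,"ry":0,"rz":0,"jaw":1}
  ]
}}

```text
t: 12.5
tool_pos: [0.5349, -0.049, 0.0876]
ee_rot: [0.934, 1.36, -0.935]
force: [2.6, -5.0, -0.1]
gripper_width: 0.001
```

```bash
python3 sl.py
```

```text
t 12.5 out 0.052647011230065315 lat 0.0010411983900649345 z 0.08759217399545685 F out 5.605280568683466 lat 0.5941969143028419 -0.12861441188828338
```

Call:
{"fn": "step_arm", "kwargs": {
  "commands": [
    {"dx":0,"dy":0,"dz":-0.1,"rx":0,"ry":0,"rz":0,"jaw":1},
    {"dx":0,"dy":0,"dz":-0.15,"rx":0,"ry":0,"rz":0,"jaw":1},
    {"dx":0,"dy":0,"dz":-0.15,"rx":0,"ry":0,"rz":0,"jaw":1}
  ]
}}

```text
t: 12.75
tool_pos: [0.5349, -0.0489, 0.0877]
ee_rot: [0.933, 1.358, -0.936]
force: [7.7, -16.3, -3.1]
gripper_width: 0.003
```

```bash
python3 sl.py
```

```text
t 12.75 out 0.05245569663995577 lat 0.0010419955473339449 z 0.08773150704263609 F out 17.948250451205517 lat 1.3449820551599574 -3.067021064524132
```

The slide is against its stop: force rose to 18 N with no movement. I'll back off and check.

Call:
{"fn": "step_arm", "kwargs": {
  "commands": [
    {"dx":0,"dy":0,"dz":1.5,"rx":0,"ry":0,"rz":0,"jaw":1},
    {"dx":0,"dy":0,"dz":2.7,"rx":0,"ry":0,"rz":0,"jaw":1},
    {"dx":-4,"dy":0,"dz":2.7,"rx":0,"ry":0,"rz":0,"jaw":1},
    {"dx":-8,"dy":0,"dz":2.7,"rx":0,"ry":0,"rz":0,"jaw":1},
    {"dx":-10,"dy":0,"dz":2.7,"rx":0,"ry":0,"rz":0,"jaw":1},
    {"dx":-10,"dy":0,"dz":2.7,"rx":0,"ry":0,"rz":0,"jaw":1},
    {"dx":-10,"dy":0,"dz":2.7,"rx":0,"ry":0,"rz":0,"jaw":1}
  ]
}}

```text
t: 13.33
tool_pos: [0.5446, -0.0732, 0.1887]
ee_rot: [0.935, 1.36, -0.933]
force: [0.6, -0.2, -1.8]
gripper_width: -0.001
```

```bash
python3 sl.py; python3 - <<'E'
from h import *
c=cam("wrist"); cv2.imwrite("pics/w7.png",c["color"][:,:,::-1])
crop(c,"w7c",230,70,330,145,8)
c=cam("side"); cv2.imwrite("pics/s7.png",c["color"][:,:,::-1])
E
```

```text
t 13.3333 out 0.07864238579283617 lat 0.0014328578605346414 z 0.18873684981036723 F out 0.4394428680770929 lat 0.4769411017142005 -1.7765792654485637
```

View pics/w7.png

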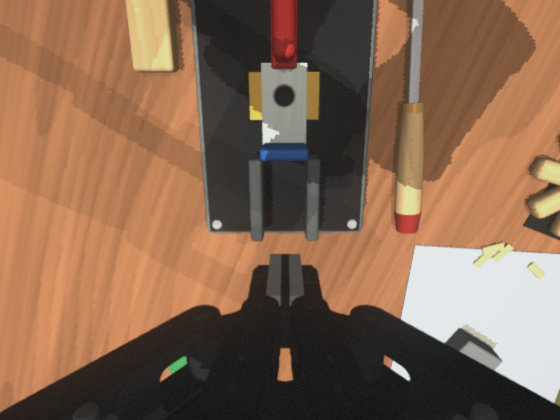

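View pics/w7c.png

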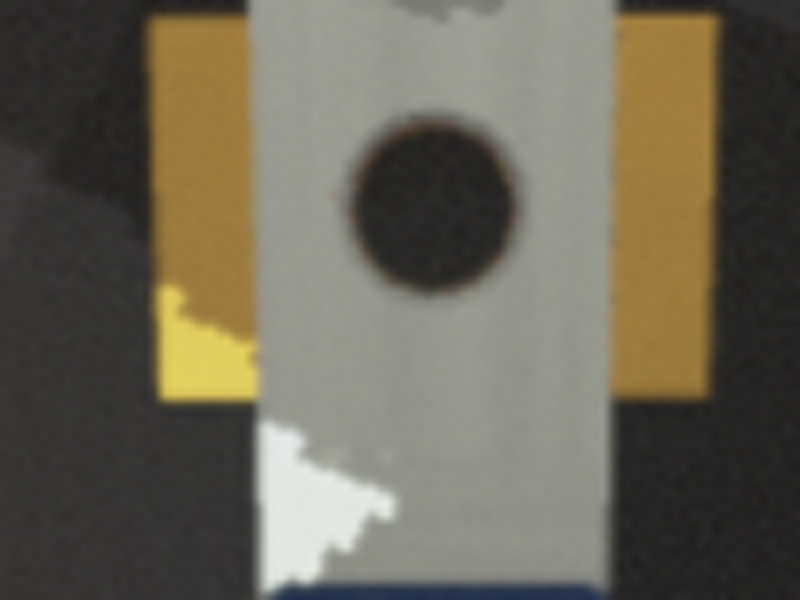

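View pics/s7.png

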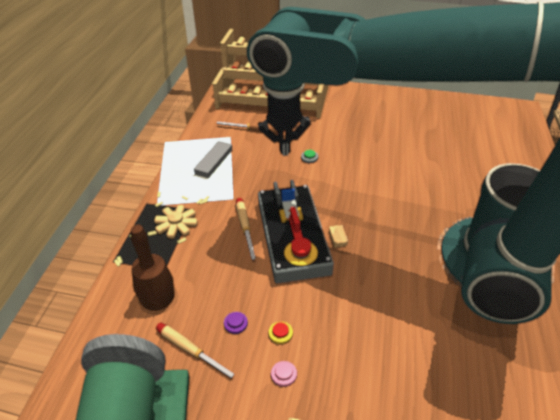

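All three holes are concentric at crop (433,205) and dark straight through. The gouges and offcut are unmoved, and the arm is clear.

```bash
python3 -c "
from bench import env
print(env.sign_off())"
```

```text
the job is handed in; nothing more can be done
None
```

The honing machine is locked out, and I handed the job in at about 13.4 s of the 61 s allowed.

- **Stop button:** I pressed it until it bottomed out. The travel ended and the force rose from about 4 N to 25 N with no further movement.
- **Isolator handle:** I gripped it and swung it to OFF. The first look from above showed it about 1 mm short of the hasp hole, on the starting side. I regripped, trimmed it by 0.5°, and the next look showed the holes in line. It was not run past OFF.
- **Lock slide:** I pushed it home against its stop, where the force rose to 18 N with no further movement.

The final wrist picture shows the slide, tab and hasp holes concentric and open right through. The gripper had been withdrawn and was touching nothing. In the final pictures the offcut and the gouges in view are where they started. The green start button was not touched.

No check failed. The only disagreement was in the handle angle: my pivot estimate put it about 0.8° from OFF after the trim, while the picture showed it centred. I went by the picture.

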